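Batch hinge leaves through the gravity chute

ROBOT

A 6-joint arm with a two-finger parallel gripper is mounted at the origin on the work surface. World frame = base frame: x ahead of the robot, y to its left, z up, the work surface at z = 0. Lengths are in m, angles in degrees, forces in N, time in s.
With the tool pointing down it reaches from about 0.4 to 0.825 m from the base axis. Payload 7 kg.
Tool frame: the origin (TCP) lies at the very end of the fingers, on their centre line; the grasp point (between the pads) lies 19 mm behind it; z points along the fingers, y is the line along which they close (so a half turn about z gives the same grasp; the last joint's range is limited). The gripper opens to 88 mm and grips with 3 to 60 N. Pads are 19 mm wide; open, the fingers measure 130 mm over their backs; the gripper's body (78 mm by 193 mm) begins 47 mm behind the grasp point.
Start: joints at [-60.441, 20.546, 0.682, 0, -70.136, -16.507], TCP at [0.152, -0.658, 0.227] pointing down, gripper open.
Joint ranges: [-176.03, 176.03], [-82.01, 121.73], [-58.28, 71.71], [-173.87, 95.51], [-174.79, -0.11], [-173.66, 173.66]. Speed limits (degrees/s): [136.94, 136.94, 172.46, 180, 180, 180].

INTERFACE

Orientations are given as [roll, pitch, yaw] about the fixed x, y, z axes, in that order (R = Rz(yaw) Ry(pitch) Rx(roll)).
In Python, from plant import get_state, capture, close_job, regions_of gives the robot as it stands.
- The arm moves only by the tool jog_arm, never from a script. Its argument "moves" is a list of rows, each a list of 3 entries, a list of its own where there are three numbers: the shift along the tool's x, y, z in cm, then the turn about the tool's z in degrees, then the finger opening in cm, from 0 to 8.76. A call has 1 to 12 rows; each row shifts and turns the commanded pose from where the row before left it, along the tool's axes as they then stand; what a row does not reach is not made up. A row lasts 1/8 s, in which the tool goes at most 62.5 mm and 10.7 degrees, less where a joint would pass 70% of its speed; a pose out of reach is approached as far as the arm can. A call is refused whole if a number of a shift passes 6.25 or a number of a turn 10.7, either way. A call with a gripper value outside its range is refused whole. The fingers move at their own pace and stop on an object; "newtons" is the grip in N (left out, the last holds). Time passes only in rows, so rows that do not move let the fingers close. It gives the time, the measured TCP pose, the force, the opening and the grip force at its end, in the units of the state.
- get_state(): the state, without advancing time (a new reading comes with each control period).
- capture(name): name is "side" or "top" or "wrist"; returns a dict with "pixels" (384x512x3 uint8, blue, green, red), "mtx" (3x3 intrinsics, pixels), "k1" (the pictures are not rectified: a ray, as slopes to the right and down, at radius r is drawn at 1 + k1 r^2 times it, then the intrinsics apply), "world_from_camera" (4x4, takes a point from camera to world coordinates); the wrist camera has in their place "hand_eye" (4x4, takes a point from camera to tool coordinates, whose origin is the TCP and whose axes are the flange's). Camera axes: x right, y down, z forward; pixel columns grow to the right and rows downward; lengths in m; the calibration is good to about 2 mm. A picture is of the moment at which its call begins: read the wrist's pose just before it. There is no depth.
- close_job(): hands the job in; it is judged then, once.
Trained networks look in a picture, given as the dict that the camera call returned (one of the last four; its "shot" number tells which), for a name from the list of things; names that differ only in an ending like _2 or _b are one class to them, and where a whole thing is asked for, a point or a joint stands for the part that bears it (a point fixed in the world has none). Each returns a list of dicts, best first, with "confidence" (0 to 1); they miss things now and then, are a little off and sometimes report something else, mostly with a low value. They report only what shows in the picture. A call takes as long as a camera call. They do not tell look-alikes from the thing itself.
- regions_of(picture, thing): "pixels" (384x512 bool, what is visible of it) and "pixel" ([column, row] in pixels, amid what is visible of it).
The state is a dict: "time_s": time; "joints": joint angles; "qd": joint speeds; "joint_torque": joint torques, N m; "tcp_pos": TCP position; "eef_rot": TCP orientation; "contact_force": force on the tool from outside, world axes, zero at the start; "moment": the same for the moment, N m; "gripper_width": finger opening in m; "gripper_force": force on a finger pad.
Only numpy, scipy, OpenCV 4.12 (cv2) and the standard library are available. Lean on these libraries where they do the work, as an engineer would, in place of code of your own. Each camera call takes 0.05 s, during which the arm holds its last target. There are 200 camera calls.

TASK

Load every hinge leaf from the rack into the gravity chute, each lying flat on the bed with its knuckle up and at the downhill end, behind the shut gate. Lift the top tray off the pile and stand it on the bench in the bay at the foot of the chute, its long side along the chute, centred across it and close to its lip; then, with all the leaves in the chute, squeeze the trigger fully so the gate lets them all slide into that tray, and let go. Leave the other two trays piled and the spanner, brush and can where they are.

Things in the scene. Friction and masses are not known exactly. Their poses are not given: they have to be found in the camera images.
- chute: fixed chute, white slippery bed. Origin: on the bench below the middle of the lip (open low end); x across, +y uphill (level), z up. Bed rises 25 deg (0.436 rad) from 100 mm high at the lip, 345 mm long; inner width 88; side walls 24 mm above the bed run from 20 mm to 50 mm short of its ends. Leaves slide down it, four fit in line. Gate frame at y = 26, 216 mm high. Green backstop 140 mm high at y = -225 mm.
- bed_load (a point): point on the bed's surface, on its centre line, 262 mm up the slope from the lip: a knuckle set down here is uphill of three leaves already loaded. Axes as chute (z is vertical, not the bed's normal).
- bay (a point): point on the bench in the middle of the tray bay, 97.5 mm from the lip towards -y of the chute; here a tray stands with its 175 mm side along the chute, 7 mm clear of the green skirt plate under the lip (3 mm thick, reaching the bench). Axes as chute.
- gate (a joint): height of the gate blade, m: 0 shut, about 0.04 fully up. Moved only by the trigger (0.2 m per rad).
- grip_top (a point): centre of the top, 132 mm up, of a fixed upright rubber grip, 24 (x) by 30 (y) mm. The metal trigger bar (8 thick, 26 wide, 100 mm long) stands on its -x side, hinged at its foot 102 mm below and 20 mm to -x of the point; at rest its free end leans 20 mm out. Squeezed home it is upright, outer face at x = -24 mm; grip and trigger are then 36 mm thick (52 at rest, 25 below the top).
- trigger (a joint): trigger angle, rad: 0 at rest (springs back), 0.2 squeezed home; takes about 11 N near its upper end. While squeezed the chute gate is up.
- rack: fixed plywood rack, 90 (x) by 244 (y) by 20 mm high, four slots 22 mm wide and 14 mm deep at 56 mm pitch along y, running along x. Origin: centre of underside.
- leaf1_mid (a point): oiled steel hinge leaf, plate 76 wide, 70 tall, 8 mm thick; along one 76 mm edge a round knuckle, 18 mm diameter, stands out 10 mm on one face only (other face flush). 0.28 kg. Starts upright in a rack slot, knuckle down, knuckle side either way. Point: middle of the plate (35 mm below the plain edge, mid-thickness). z: knuckle edge to plain edge; y: side the knuckle stands out; x along knuckle. May be absent.
- leaf2_mid (a point): oiled steel hinge leaf, plate 76 wide, 70 tall, 8 mm thick; along one 76 mm edge a round knuckle, 18 mm diameter, stands out 10 mm on one face only (other face flush). 0.28 kg. Starts upright in a rack slot, knuckle down, knuckle side either way. Point: middle of the plate (35 mm below the plain edge, mid-thickness). z: knuckle edge to plain edge; y: side the knuckle stands out; x along knuckle. May be absent.
- leaf3_mid (a point): oiled steel hinge leaf, plate 76 wide, 70 tall, 8 mm thick; along one 76 mm edge a round knuckle, 18 mm diameter, stands out 10 mm on one face only (other face flush). 0.28 kg. Starts upright in a rack slot, knuckle down, knuckle side either way. Point: middle of the plate (35 mm below the plain edge, mid-thickness). z: knuckle edge to plain edge; y: side the knuckle stands out; x along knuckle. May be absent.
- leaf4_mid (a point): oiled steel hinge leaf, plate 76 wide, 70 tall, 8 mm thick; along one 76 mm edge a round knuckle, 18 mm diameter, stands out 10 mm on one face only (other face flush). 0.28 kg. Starts upright in a rack slot, knuckle down, knuckle side either way. Point: middle of the plate (35 mm below the plain edge, mid-thickness). z: knuckle edge to plain edge; y: side the knuckle stands out; x along knuckle. May be absent.
- tray_top_c (a point): grey tray, 140 (x) by 175 (y) mm outside, 45 mm high, walls 8 mm, inner floor 32 mm below the rim, 0.35 kg; its plinth drops 8 mm into the tray below (stacking pitch 37 mm). Point: its centre, 22.5 mm below the rim; z up. This is the top tray of the pile of three, empty: the one to fill.
- tray_mid_c (a point): grey tray, 140 (x) by 175 (y) mm outside, 45 mm high, walls 8 mm, inner floor 32 mm below the rim, 0.35 kg; its plinth drops 8 mm into the tray below (stacking pitch 37 mm). Point: its centre, 22.5 mm below the rim; z up. Middle tray, stays in the pile.
- tray_low_c (a point): grey tray, 140 (x) by 175 (y) mm outside, 45 mm high, walls 8 mm, inner floor 32 mm below the rim, 0.35 kg; its plinth drops 8 mm into the tray below (stacking pitch 37 mm). Point: its centre, 22.5 mm below the rim; z up. Lowest tray, stays on the bench.
- spanner: spanner, 200 mm, lying on the far part of the bench; leave alone.
- wirebrush: brush, 200 mm, lying on the bench; leave alone.
- paste_can: can, 72 mm diameter, 100 mm high, standing; leave alone. Origin: centre of underside.
Mind the look-alikes: they are no part of the job. Leave any orange or purple look-alike of the part that bears leaf2_mid alone.

How it is judged:
By the outcome, as a careful person would: the job done as asked, in the order asked, and still so for the second after the job is handed in, with the robot touching nothing.
Of leaf1, leaf2, leaf3, leaf4 only 3 to 4 are there at a start; the rules pass over those that are not, and their reading is None.
At some moment in a run one of tray_top may be knocked a few centimetres aside while the robot is not near it.
It also fails if it takes over 210 s, if anything falls off the work surface, if the arm or the gripper's body presses on something with over 40 N, if the wrist force passes 120 N, or if a joint passes its speed limit or range.

## Working session

There is one attempt and no reset: what is moved stays moved. The work goes in short steps, Python scripts to look and compute and a tool call to move; the robot and the scene stay as the last step left them, time stands still between calls to the robot, and variables do not carry over. Pictures are saved under pics/ and viewed, at most 14 in all, crops included, and the job is handed in when it is done.

Besides the shell and the picture viewer there is one more tool, called after "Request:" as name(argument=value, ...) on one line, values as JSON. jog_arm: Moves the arm, as the interface text tells. Its arguments: {"type":"object","properties":{"moves":{"type":"array"},"newtons":{"type":"number"}},"required":["moves"]}

```bash
ls; mkdir -p pics; cat > h.py <<'E'
import numpy as np, cv2
from plant import get_state, capture, close_job, regions_of
from scipy.spatial.transform import Rotation as R
def ray(pic, px, T):
    m=pic["mtx"]; k=pic["k1"]
    d=np.array([(px[0]-m[0][2])/m[0][0],(px[1]-m[1][2])/m[1][1]])
    u=d.copy()
    for _ in range(20): u=d/(1+k*(u@u))
    T=np.asarray(T); v=T[:3,:3]@np.array([u[0],u[1],1.]); return T[:3,3],v/np.linalg.norm(v)
def at_z(pic,px,z,T=None):
    o,v=ray(pic,px,pic["world_from_camera"] if T is None else T); return o+v*(z-o[2])/v[2]
def proj(pic,P,T=None):
    T=np.asarray(pic["world_from_camera"] if T is None else T); p=(np.asarray(P)-T[:3,3])@T[:3,:3]
    u=p[...,:2]/p[...,2:3]; r=(u**2).sum(-1,keepdims=True); u=u*(1+pic["k1"]*r); m=np.asarray(pic["mtx"])
    return np.stack([u[...,0]*m[0,0]+m[0,2],u[...,1]*m[1,1]+m[1,2]],-1)
def wristT(s,pic):
    T=np.eye(4); T[:3,:3]=R.from_euler('xyz',s["eef_rot"],degrees=True).as_matrix(); T[:3,3]=s["tcp_pos"]
    return T@np.asarray(pic["hand_eye"])
def save(pic,name,box=None,scale=1):
    im=pic["pixels"]
    if box: im=im[box[1]:box[3],box[0]:box[2]]
    if scale!=1: im=cv2.resize(im,None,fx=scale,fy=scale,interpolation=cv2.INTER_CUBIC)
    cv2.imwrite("pics/"+name+".png",im)
E
cat > a.py <<'E'
from h import *
s=get_state(); print(s)
for c in ("top","side"):
    p=capture(c); save(p,c+"0"); print(c,p["mtx"],p["k1"],np.round(p["world_from_camera"],3).tolist())
    for t in ("chute","rack","leaf1_mid","tray_top_c","trigger","paste_can","spanner","wirebrush"):
        print(t,[(np.round(r["pixel"],1).tolist(),round(r["confidence"],2),int(r["pixels"].sum())) for r in regions_of(p,t)])
E
python3 a.py
```

```text
pics
{'time_s': 0.0, 'joints': array([-6.04389722e+01,  2.05905179e+01,  6.32628691e-01, -1.90550419e-02,
       -7.01366697e+01, -1.65075939e+01]), 'qd': array([ 0.05223182, -0.02291055,  0.05804839,  0.03682865,  0.03695574,
       -0.12497476]), 'joint_torque': array([ 6.10137395e-04, -5.82725322e+01,  2.93051791e+01,  6.99672371e+00,
        7.16711045e-03, -1.24096709e-04]), 'tcp_pos': array([ 0.15231257, -0.65707445,  0.2256277 ]), 'eef_rot': array([ 1.79904248e+02, -9.69605238e-03, -1.66953047e+02]), 'contact_force': array([ 0.19043604, -0.1591198 ,  0.24703963]), 'moment': array([0.00951491, 0.00219555, 0.00698724]), 'gripper_force': 0.0, 'gripper_width': 0.08766678741247887}
top [[492.0084867    0.         253.44130961]
 [  0.         492.0084867  186.60544936]
 [  0.           0.           1.        ]] -0.022044175572724718 [[0.016, -0.99, 0.14, 0.333], [-1.0, -0.017, -0.005, -0.044], [0.007, -0.139, -0.99, 1.596], [0.0, 0.0, 0.0, 1.0]]
chute [([246.9, 174.8], 0.59, 5072)]
rack [([243.4, 227.5], 0.82, 1714)]
leaf1_mid [([153.0, 177.3], 0.51, 23)]
tray_top_c [([124.3, 191.5]
[... 195 characters left out ...]
, 177.4], 0.19, 5249)]
wirebrush [([141.5, 150.2], 0.92, 582), ([243.6, 227.0], 0.48, 1733)]
side [[486.15505926   0.         258.51422987]
 [  0.         486.15505926 183.36598704]
 [  0.           0.           1.        ]] -0.18515595430247608 [[-0.995, -0.073, 0.062, 0.44], [-0.095, 0.649, -0.755, 0.88], [0.015, -0.757, -0.653, 0.963], [0.0, 0.0, 0.0, 1.0]]
chute [([239.0, 198.3], 0.85, 7040)]
rack [([290.1, 254.0], 0.87, 1128)]
leaf1_mid [([289.6, 231.3], 0.9, 630), ([237.0, 159.1], 0.25, 384)]
tray_top_c [([233.9, 332.1], 0.8, 5766)]
trigger [([300.9, 159.0], 0.58, 54)]
paste_can [([299.7, 126.9], 0.64, 628)]
spanner [([177.1, 231.3], 0.61, 534)]
wirebrush [([176.5, 339.4], 0.73, 1033)]
```

```bash
python3 - <<'E'
import cv2
for n,b in(("top0",(90,90,430,290)),("side0",(100,90,400,384))):
    im=cv2.imread(f"pics/{n}.png")[b[1]:b[3],b[0]:b[2]]
    f=min(800/im.shape[1],600/im.shape[0]); cv2.imwrite(f"pics/{n}c.png",cv2.resize(im,None,fx=f,fy=f,interpolation=cv2.INTER_CUBIC)); print(f)
E
```

```text
2.3529411764705883
2.0408163265306123
```

View pics/top0c.png

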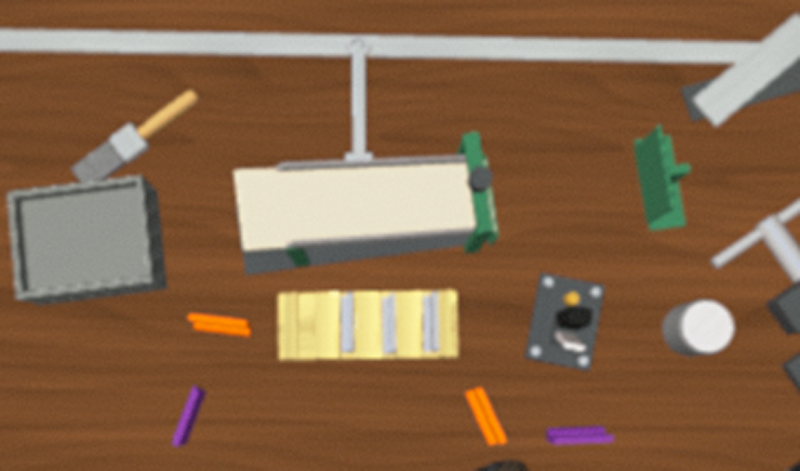

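View pics/side0c.png

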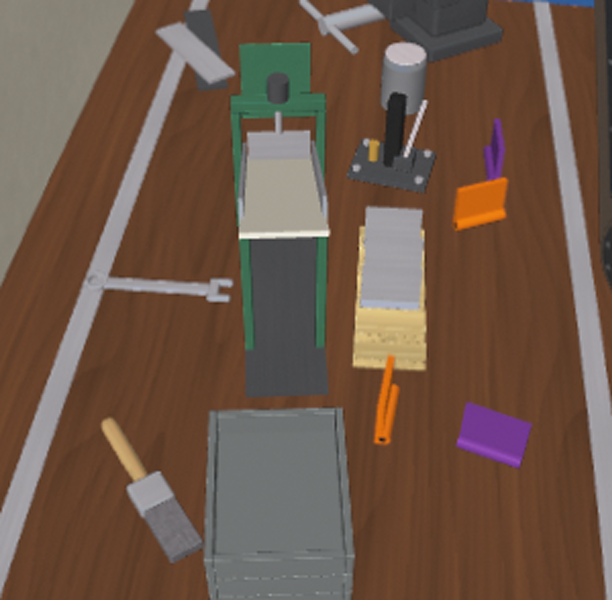

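The pictures show three leaves in the rack, with the uphill slot empty. The chute is uphill to +y (left in the top view), the tray pile stands at +y, and the trigger is at -y, nearer the robot. I'll fit poses from the corner pixels next.

```bash
cat > b.py <<'E'
from h import *
from scipy.optimize import least_squares
p=capture("top"); q=capture("side")
ft=lambda l:np.array(l)/2.35294+[90,90]-0.3
fs=lambda l:np.array(l)/2.040816+[100,90]-0.3
def fit(L,views,x0):
    def loc(v):
        c,s=np.cos(v[2]),np.sin(v[2]); return lambda P:np.array(P)@np.array([[c,s,0],[-s,c,0],[0,0,1]])+[v[0],v[1],0]
    f=lambda v:np.concatenate([(proj(pc,loc(v)(P))-px).ravel() for pc,P,px in views])
    r=least_squares(f,x0); print(L,"x,y mm",np.round(r.x[:2]*1000,1),"yaw",round(np.degrees(r.x[2]),2),"res",np.round(f(r.x),1)); return r.x
# chute: bed upper corners, lip corners
h=.044; U=(.3127,.2458)
fit("chute",[(p,[[h,*U],[-h,*U]],ft([[234,170],[244,250]])),(q,[[h,*U],[-h,*U]],fs([[238,234],[328,234]]))],[.55,0,0])
a,b=.045,.122
fit("rack",[(p,[[a,b,.02],[a,-b,.02],[-a,-b,.02],[-a,b,.02]],ft([[278,291],[457,290],[459,359],[278,361]]))],[.4,0,0])
a,b,z=.07,.0875,.119
fit("tray",[(p,[[a,b,z],[a,-b,z],[-a,b,z]],ft([[9,191],[143,178],[17,299]])),(q,[[a,b,z],[a,-b,z],[-a,b,z],[-a,-b,z]],fs([[207,556],[209,410],[352,554],[343,409]]))],[.5,.3,0])
print("grip",at_z(p,ft([575,317]),.132), "side",at_z(q,fs([398,97]),.132))
print("base plate",[at_z(p,ft(c),.01).round(3) for c in ([549,281],[596,291],[584,361],[535,352])])
print("leaf tops",[at_z(p,ft(c),.076).round(4) for c in ([348,293],[390,296],[432,294])],"bottoms",[at_z(p,ft(c),.076).round(4) for c in ([348,352],[389,352],[431,352])])
print("backstop",[at_z(p,ft(c),.14).round(3) for c in ([637,140],[652,228])])
print("hand_eye",np.round(capture("wrist")["hand_eye"],3).tolist())
E
python3 b.py
```

```text
chute x,y mm [ 586.3 -186.5] yaw 7.86 res [ 0.   1.  -1.  -1.9  2.  -0.1 -1.3 -0.8]
rack x,y mm [421.8 -31. ] yaw 1.48 res [ 0.1  0.8  0.1  0.6 -0.3 -0.6  0.1 -0.7]
tray x,y mm [523.8 340.9] yaw 7.81 res [-0.3  0.1 -0.1 -1.1 -0.3 -0.2 -1.5  1.2  0.7 -1.   1.2  0.5  0.5 -1.8]
grip [ 0.43008337 -0.29369254  0.132     ] side [ 0.43184657 -0.30078156  0.132     ]
base plate [array([ 0.487, -0.279,  0.01 ]), array([ 0.474, -0.344,  0.01 ]), array([ 0.378, -0.326,  0.01 ]), array([ 0.389, -0.259,  0.01 ])]
leaf tops [array([ 0.4605, -0.0043,  0.076 ]), array([ 0.4574, -0.0596,  0.076 ]), array([ 0.461 , -0.1149,  0.076 ])] bottoms [array([ 0.3832, -0.0059,  0.076 ]), array([ 0.3841, -0.0595,  0.076 ]), array([ 0.385 , -0.1144,  0.076 ])]
backstop [array([ 0.659, -0.374,  0.14 ]), array([ 0.544, -0.391,  0.14 ])]
hand_eye [[-0.0, -0.956, -0.294, 0.079], [1.0, -0.001, 0.001, -0.0], [-0.001, -0.294, 0.956, -0.158], [0.0, 0.0, 0.0, 1.0]]
```

Request:
jog_arm(moves=[[[0,0,0],10.7,4],[[0,0,0],0.8,4],[[-4.26,4.03,-0.9],0,4],[[-4.26,4.03,-0.9],0,4],[[-4.26,4.03,-0.9],0,4],[[-4.26,4.03,-0.9],0,4],[[-4.26,4.03,-0.9],0,4]])

```text
time_s: 1.92
tcp_pos: [0.361, -0.4489, 0.2722]
eef_rot: [-180.0, 0.0, -178.2]
contact_force: [0.9, -0.7, 0.8]
gripper_width: 0.0399
gripper_force: 0.0
```

Request:
jog_arm(moves=[[[-0.64,5.24,0],0,4],[[-0.64,5.24,0],0,4],[[-0.64,5.24,0],0,4],[[-0.64,5.24,0],0,4],[[-0.64,5.24,0],0,4],[[-0.64,5.24,0],0,4],[[-0.64,5.24,0],0,4],[[-0.64,5.24,0],0,4],[[0,0,0],0,3],[[0,0,0],0,3]])

```text
time_s: 3.18
tcp_pos: [0.3996, -0.0297, 0.2717]
eef_rot: [180.0, 0.0, -178.2]
contact_force: [-0.8, -0.0, 0.3]
gripper_width: 0.0308
gripper_force: 0.0
```

```bash
cat > c.py <<'E'
import sys
from h import *
n=sys.argv[1]
s=get_state(); p=capture("wrist"); T=wristT(s,p)
np.savez(f"shot_{n}.npz",px=p["pixels"],mtx=p["mtx"],k1=p["k1"],T=T)
print("t",s["time_s"],"tcp",np.round(s["tcp_pos"],4),"rot",np.round(s["eef_rot"],2),"F",np.round(s["contact_force"],1),"w",round(s["gripper_width"],4))
for t in sys.argv[2:]:
    print(t,[(np.round(r["pixel"],1).tolist(),round(r["confidence"],2),int(r["pixels"].sum())) for r in regions_of(p,t)])
save(p,n,scale=1.5)
E
python3 c.py w1 leaf1_mid rack
```

```text
t 3.175 tcp [ 0.3996 -0.0297  0.2717] rot [ 1.8000e+02  1.0000e-02 -1.7822e+02] F [-0.8 -0.   0.3] w 0.0308
leaf1_mid [([283.0, 176.2], 0.6, 1050)]
rack [([271.7, 166.6], 0.56, 9885), ([270.0, 264.0], 0.39, 5641)]
```

View pics/w1.png

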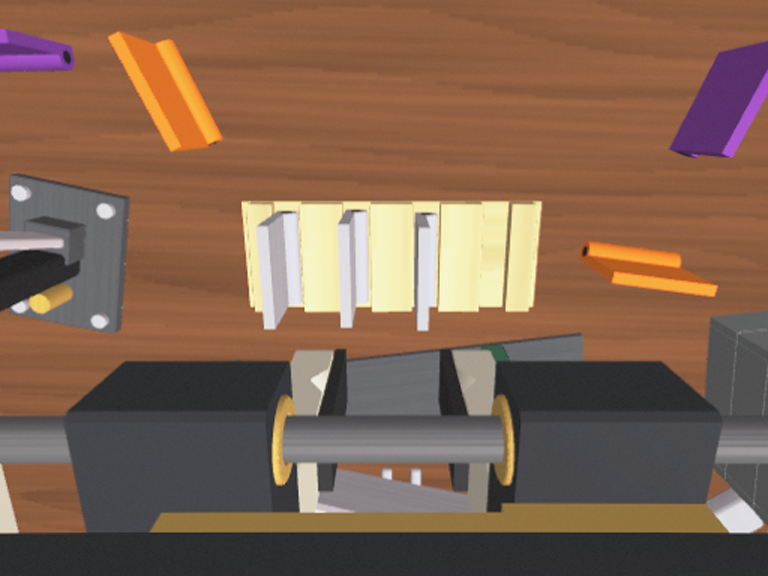

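```bash
python3 -c "
import cv2,numpy as np
d=np.load('shot_w1.npz');im=d['px'][128:225,155:370]
cv2.imwrite('pics/w1z.png',cv2.resize(im,None,fx=3.7,fy=3.7,interpolation=cv2.INTER_CUBIC))"
```

```text
(no output)
```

View pics/w1z.png

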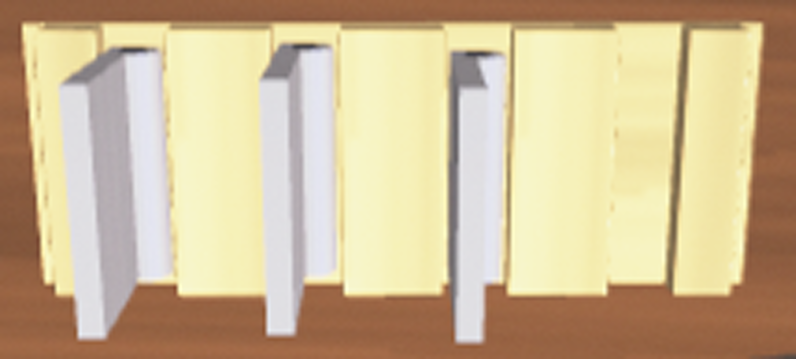

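```bash
cat > d.py <<'E'
from h import *
d=np.load("shot_w1.npz"); T=d["T"]
f=lambda c:np.array(c)/3.7+[155,128]-.35
for a,b in(([75,82],[92,339]),([275,78],[281,335]),([472,83],[469,341])):
    P,Q=at_z(d,f(a),.076,T),at_z(d,f(b),.076,T); v=Q-P
    print("leaf",((P+Q)/2).round(4),"len",round(np.linalg.norm(v)*1e3,1),"dir from x",round(np.degrees(np.arctan2(v[1],v[0])),2))
print("rack corners",[at_z(d,f(c),.02,T).round(4) for c in ([24,24],[764,24],[745,293],[47,293])])
E
python3 d.py
```

```text
leaf [ 0.426  -0.1184  0.076 ] len 76.9 dir from x 1.28
leaf [ 0.4231 -0.0626  0.076 ] len 76.8 dir from x 1.49
leaf [ 0.4231 -0.0072  0.076 ] len 77.3 dir from x 2.1
rack corners [array([ 0.3801, -0.1484,  0.02  ]), array([0.3729, 0.0872, 0.02  ]), array([0.4638, 0.0913, 0.02  ]), array([ 0.471 , -0.1457,  0.02  ])]
```

Request:
jog_arm(moves=[[[-2.41,2.18,0],0,3],[[0,0,5.7],0,3],[[0,0,5.7],0,3],[[0,0,5.7],0,3],[[0,0,4.0],0,3],[[0,0,1.6],0,3],[[0,0,0],0,3],[[0,0,0],0,0],[[0,0,0],0,0],[[0,0,0],0,0],[[0,0,0],0,0]], newtons=40)

```text
time_s: 4.7
tcp_pos: [0.4238, -0.0073, 0.0454]
eef_rot: [180.0, 0.1, -178.4]
contact_force: [-1.8, -0.3, 6.6]
gripper_width: 0.0077
gripper_force: 40.0
```

Request:
jog_arm(moves=[[[0,0,-2],0,0],[[0,0,-6],0,0],[[0,0,-6],0,0],[[0,0,-6],0,0],[[0,0,-6],0,0],[[0,0,-6],0,0],[[0,0,0],-10.7,0],[[0,0,0],-10.7,0],[[0,0,0],-10.7,0],[[0,0,0],-10.7,0],[[0,0,0],-10.7,0],[[0,0,0],-10.7,0]])

```text
time_s: 6.2
tcp_pos: [0.4225, -0.0074, 0.364]
eef_rot: [179.9, -0.0, -113.9]
contact_force: [0.0, 0.4, -3.4]
gripper_width: 0.008
gripper_force: 40.0
```

Request:
jog_arm(moves=[[[0,0,0],-10.7,0],[[0,0,0],-10.7,0],[[0,0,0],-10.7,0],[[0,0,0],-10.7,0],[[0,0,0],-10.7,0],[[0,0,0],-10.7,0],[[0,0,0],-10.7,0],[[0,0,0],-10.7,0],[[0,0,0],-10.7,0],[[0,0,0],-10.7,0],[[0,0,0],-10.7,0],[[0,0,0],-1.5,0]])

```text
time_s: 7.7
tcp_pos: [0.4227, -0.0074, 0.3642]
eef_rot: [-180.0, 0.0, 5.0]
contact_force: [-0.5, -0.1, -3.1]
gripper_width: 0.0075
gripper_force: 40.0
```

Request:
jog_arm(moves=[[[4.5,-1.48,0],0,0],[[4.5,-1.48,0],0,0],[[4.5,-1.48,0],0,0],[[0,0,0],0,0],[[0,0,0],0,0]])

```text
time_s: 8.32
tcp_pos: [0.5536, 0.0484, 0.3637]
eef_rot: [180.0, 0.1, 4.8]
contact_force: [-0.1, -0.1, -2.3]
gripper_width: 0.0077
gripper_force: 40.0
```

```bash
python3 c.py w2 chute
```

```text
t 8.325 tcp [0.5536 0.0484 0.3637] rot [1.7997e+02 1.1000e-01 4.8200e+00] F [-0.1 -0.1 -2.3] w 0.0077
chute [([343.8, 155.0], 0.55, 36713)]
```

View pics/w2.png

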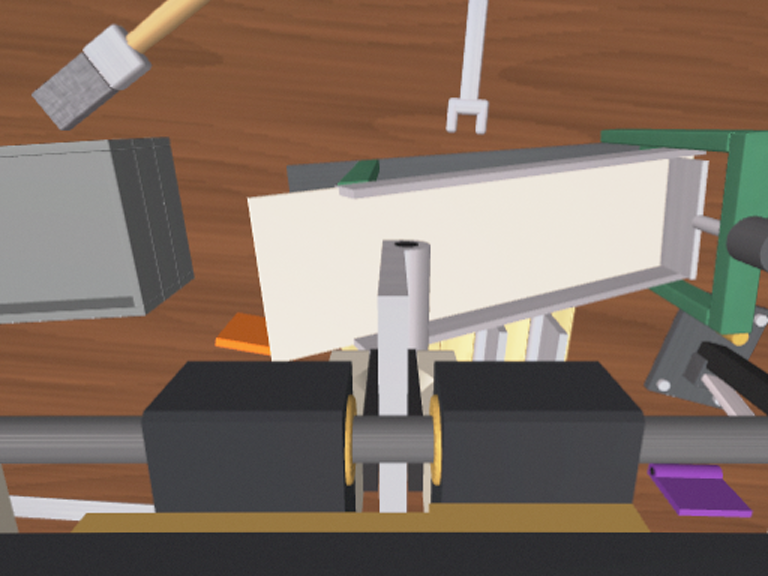

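```bash
cat > e.py <<'E'
from h import *
from scipy.optimize import least_squares
d=np.load("shot_w2.npz"); T=d["T"]
pts=[(249,198),(273,361)]
P=[at_z(d,np.array(c)/1.5-.3,.2458,T) for c in pts]; print("upper corners",np.round(P,4),np.linalg.norm(P[0]-P[1]))
# wall upper ends: s=.295; wall base on bed inner face; wall top +24mm normal
t=np.radians(25); n=np.array([0,-np.sin(t),np.cos(t)])
def bed(x,s,h=0): return np.array([x,s*np.cos(t),.1+s*np.sin(t)])+n*h
def f(v):
    x,y,a,w=v; M=np.array([[np.cos(a),-np.sin(a),0],[np.sin(a),np.cos(a),0],[0,0,1]])
    W=lambda q:M@q+[x,y,0]
    r=[]
    for q,c in((bed(w,.345),pts[0]),(bed(-w,.345),pts[1])): r+=list(proj(d,W(q),T)-(np.array(c)/1.5-.3))
    # inner wall-foot lines: points along must lie on chute x=+-.044 
    for c,sx in(((400,189),1),((640,160),1),((480,320),-1),((620,285),-1)):
        o,vv=ray(d,np.array(c)/1.5-.3,T); nn=M@n; p0=W(bed(0,0)); X=o+vv*((p0-o)@nn)/(vv@nn); L=M.T@(X-[x,y,0]); r.append((L[0]-sx*.044)*800)
    return np.array(r)
r=least_squares(f,[.586,-.186,.1,.046]); x,y,a,w=r.x
print("chute",r.x[:2].round(4),"yaw",np.degrees(a),"w",w,"res",f(r.x).round(1))
W=lambda q:(np.array([x+q[0]*np.cos(a)-q[1]*np.sin(a),y+q[0]*np.sin(a)+q[1]*np.cos(a)])).round(4)
print("bedload",W((0,.2375)),"bay",W((0,-.0975)),"backstop",W((0,-.225)))
E
python3 e.py
```

```text
upper corners [[0.5912 0.128  0.2458]
 [0.4978 0.1139 0.2458]] 0.09446558221092305
chute [ 0.584  -0.1894] yaw 7.408987984435229 w 0.04746988212557556 res [ 1.5  0.7 -0.8  1.2  0.8  3.6 -4.8 -2.4]
bedload [0.5534 0.0461] bay [ 0.5966 -0.2861] backstop [ 0.613  -0.4125]
```

```bash
cat >> e.py <<'E'
print("--- edges")
g=cv2.cvtColor(d["px"],cv2.COLOR_BGR2GRAY).astype(int); E=[]
for c in range(300,440,20):
    col=g[:,c]; m=150 if c<430 else 150
    up=m
    while col[up]>205: up-=1
    dn=m
    while col[dn]>205: dn+=1
    E.append((c,up+.5,dn-.5))
print(E)
def f2(v):
    x,y,a=v; M=np.array([[np.cos(a),-np.sin(a),0],[np.sin(a),np.cos(a),0],[0,0,1]]); r=[]
    for q,c in((bed(.048,.345),pts[0]),(bed(-.048,.345),pts[1])): r+=list(proj(d,M@q+[x,y,0],T)-(np.array(c)/1.5-.3))
    for c,u,dn in E:
        for px,h,sx in(((c,u),.024,1),((c,dn),0,-1)):
            o,vv=ray(d,px,T); nn=M@n; p0=M@bed(0,0,h)+[x,y,0]; X=o+vv*((p0-o)@nn)/(vv@nn); L=M.T@(X-[x,y,0]); r.append((L[0]-sx*.044)*800)
    return np.array(r)
r=least_squares(f2,[.586,-.186,.1]); x,y,a=r.x
print("chute",r.x[:2].round(4),"yaw",np.degrees(a),"res",f2(r.x).round(1))
print("bedload",W((0,.2375)),"bay",W((0,-.0975)),"backstop",W((0,-.225)))
E
python3 e.py | sed -n '/edges/,$p'
```

```text
--- edges
[(300, 123.5, 209.5), (320, 121.5, 204.5), (340, 118.5, 200.5), (360, 116.5, 195.5), (380, 113.5, 190.5), (400, 111.5, 185.5), (420, 108.5, 181.5)]
chute [ 0.5908 -0.1883] yaw 8.551200676181326 res [-0.1 -0.7  0.1  1.   0.1 -0.1 -0.2  0.2  0.1 -0.5 -0.2 -0.2  0.2  0.1
 -0.2  0.5  0.2 -0.2]
bedload [0.5555 0.0466] bay [ 0.6053 -0.2847] backstop [ 0.6243 -0.4108]
```

Request:
jog_arm(moves=[[[0,0,0],-3.7,0],[[0.16,-0.25,0],0,0],[[0,0,5],0,0],[[0,0,4],0,0],[[0,0,1.2],0,0],[[0,0,0.5],0,0],[[0,0,0],0,0],[[0,0,0],0,0]])

```text
time_s: 9.43
tcp_pos: [0.5558, 0.0513, 0.259]
eef_rot: [-180.0, -0.1, 8.6]
contact_force: [1.3, 0.0, -2.3]
gripper_width: 0.0077
gripper_force: 40.0
```

```bash
python3 c.py w3; python3 - <<'E'
from h import *
d=np.load("shot_w3.npz"); im=d["px"][90:270,150:400]
cv2.imwrite("pics/w3z.png",cv2.resize(im,None,fx=3.2,fy=3.2,interpolation=cv2.INTER_CUBIC))
E
```

```text
t 9.425 tcp [0.5558 0.0513 0.259 ] rot [-1.7998e+02 -1.3000e-01  8.6500e+00] F [ 1.3  0.  -2.3] w 0.0077
```

View pics/w3z.png

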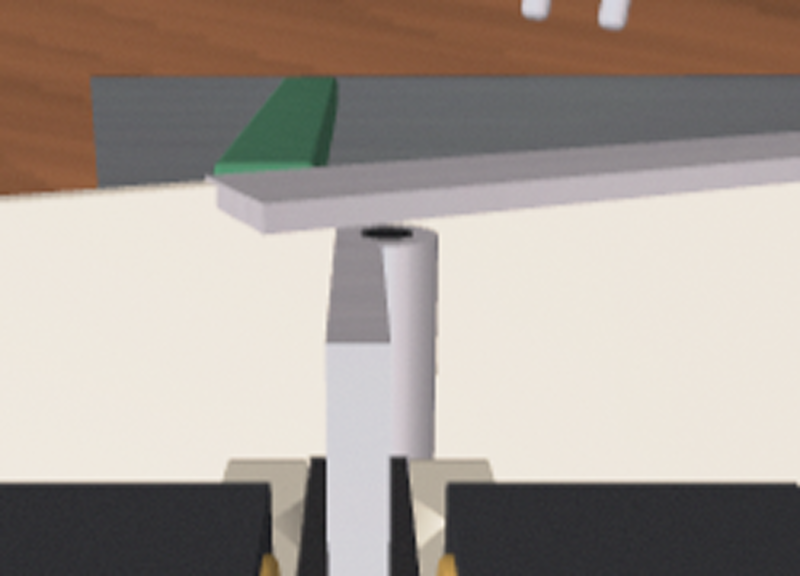

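```bash
cat >> h.py <<'E'
CX,CY,CA=.5908,-.1883,np.radians(8.55)
def toW(x,y): return np.array([CX+x*np.cos(CA)-y*np.sin(CA),CY+x*np.sin(CA)+y*np.cos(CA)])
def toL(P): q=np.array(P)[:2]-[CX,CY]; return np.array([q[0]*np.cos(CA)+q[1]*np.sin(CA),-q[0]*np.sin(CA)+q[1]*np.cos(CA)])
def plan(x,y,z,yaw):
    s=get_state(); d=np.array([x,y,z])-s["tcp_pos"]; dy=(yaw-s["eef_rot"][2]+180)%360-180
    a=np.radians(yaw); print("turn",round(-dy,1),"then tool shift cm",np.round(100*np.array([d[0]*np.cos(a)+d[1]*np.sin(a),d[0]*np.sin(a)-d[1]*np.cos(a),-d[2]]),2))
E
python3 - <<'E'
from h import *
d=np.load("shot_w3.npz");T=d["T"]
s=get_state(); print("tcp local",toL(s["tcp_pos"]))
P=at_z(d,np.array([390,226])/3.2+[150,90],.2376,T); print("knuckle end top",toL(P))
P=at_z(d,np.array([358,342])/3.2+[150,90],.2895,T); print("plain edge far end",toL(P))
E
```

```text
tcp local [0.00087533 0.24215963]
knuckle end top [0.04269867 0.23689771]
plain edge far end [0.03931415 0.24216544]
```

Request:
jog_arm(moves=[[[-0.2,0,0.3],0,0],[[0,0,0],0,0],[[0,0,0],0,2],[[0,0,0],0,3],[[0,0,0],0,3],[[0,0,0],0,3],[[0,0,-0.5],0,3],[[0,0,-2],0,3],[[0,0,-4],0,3],[[0,0,-6],0,3],[[0,0,0],0,3],[[0,0,0],0,3]])

```text
time_s: 10.98
tcp_pos: [0.5529, 0.0509, 0.3798]
eef_rot: [-180.0, -0.0, 8.6]
contact_force: [-0.7, 1.4, -0.4]
gripper_width: 0.03
gripper_force: 0.0
```

```bash
python3 c.py w4
```

```text
t 10.975 tcp [0.5529 0.0509 0.3798] rot [-1.7997e+02 -3.0000e-02  8.6500e+00] F [-0.7  1.4 -0.4] w 0.03
```

View pics/w4.png

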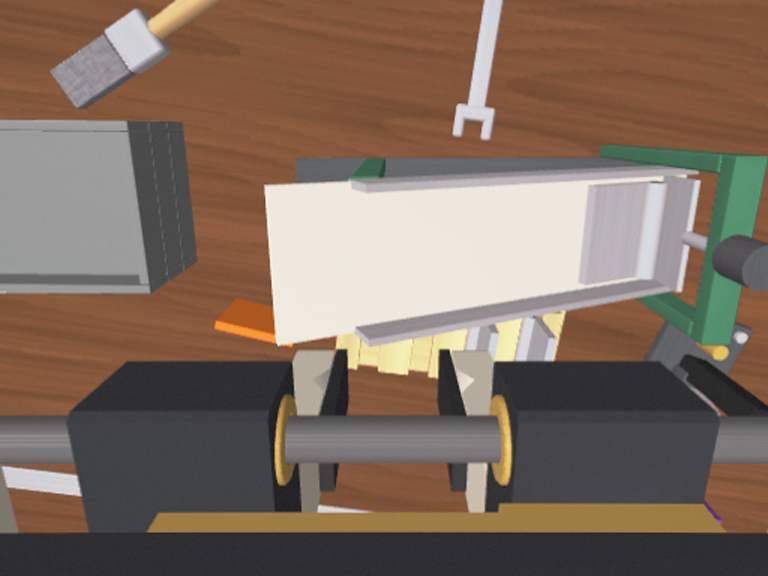

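Request:
jog_arm(moves=[[[0,0,0],7,3],[[-4.42,3.66,0],0,3],[[-4.42,3.66,0],0,3],[[-4.42,3.66,0],0,3],[[0,0,5.7],0,3],[[0,0,5.7],0,3],[[0,0,5.7],0,3],[[0,0,5.7],0,3],[[0,0,4],0,3],[[0,0,0],0,3]])

```text
time_s: 12.28
tcp_pos: [0.4207, -0.0636, 0.1088]
eef_rot: [179.9, 0.4, 1.6]
contact_force: [-0.2, 0.1, 1.0]
gripper_width: 0.03
gripper_force: 0.0
```

Request:
jog_arm(moves=[[[0.28,-0.1,0],0,3],[[0,0,4.4],0,3],[[0,0,2],0,3],[[0,0,0],0,3],[[0,0,0],0,0],[[0,0,0],0,0],[[0,0,0],0,0],[[0,0,0],0,0]])

```text
time_s: 13.28
tcp_pos: [0.427, -0.0616, 0.0483]
eef_rot: [-180.0, -0.1, 1.7]
contact_force: [-1.4, 0.6, 7.6]
gripper_width: 0.0077
gripper_force: 40.0
```

Request:
jog_arm(moves=[[[0,0,-2],0,0],[[0,0,-6],0,0],[[0,0,-6],0,0],[[0,0,-6],0,0],[[0,0,-6],0,0],[[0,0,-6],0,0],[[0,0,0],10.7,0],[[0,0,0],10.7,0],[[0,0,0],10.7,0],[[0,0,0],10.7,0],[[0,0,0],10.7,0],[[0,0,0],10.7,0]])

```text
time_s: 14.78
tcp_pos: [0.4259, -0.0616, 0.367]
eef_rot: [179.9, 0.0, -62.9]
contact_force: [-0.7, -0.6, -3.0]
gripper_width: 0.0074
gripper_force: 40.0
```

Request:
jog_arm(moves=[[[0,0,0],10.7,0],[[0,0,0],10.7,0],[[0,0,0],10.7,0],[[0,0,0],10.7,0],[[0,0,0],10.7,0],[[0,0,0],10.7,0],[[0,0,0],10.7,0],[[0,0,0],10.7,0],[[0,0,0],10.7,0],[[0,0,0],10.7,0],[[0,0,0],1.8,0],[[0,0,0],0,0]])

```text
time_s: 16.27
tcp_pos: [0.4262, -0.0616, 0.3673]
eef_rot: [180.0, -0.0, -171.2]
contact_force: [-0.4, 1.4, -1.9]
gripper_width: 0.0078
gripper_force: 40.0
```

```bash
python3 - <<'E'
from h import *
s=get_state(); print(s["tcp_pos"],s["eef_rot"],s["gripper_width"],s["contact_force"])
w=toW(-.0035,.242); plan(*w,.2147+.0423+.0035,-171.45)
E
```

```text
[ 0.42624081 -0.06164023  0.36734508] [ 1.79988430e+02 -2.76838258e-02 -1.71163681e+02] 0.007814417243897214 [-0.38299974  1.39888043 -1.8594649 ]
turn 0.3 then tool shift cm [-14.04   9.23  10.68]
```

Request:
jog_arm(moves=[[[-4.68,3.08,0],0,0],[[-4.68,3.08,0],0,0],[[-4.68,3.08,0],0,0],[[0,0,0],0,0],[[0,0,5],0,0],[[0,0,4.6],0,0],[[0,0,0],0,0],[[0,0,0],0,0]])

```text
time_s: 17.27
tcp_pos: [0.5523, 0.0506, 0.2738]
eef_rot: [-180.0, 0.1, -171.3]
contact_force: [0.5, -0.1, -1.7]
gripper_width: 0.0077
gripper_force: 40.0
```

```bash
python3 c.py w5; python3 - <<'E'
from h import *
w=toW(-.0035,.242); plan(*w,.2147+.0423+.0015,-171.45)
d=np.load("shot_w5.npz"); im=d["px"][90:270,130:380]
cv2.imwrite("pics/w5z.png",cv2.resize(im,None,fx=3.2,fy=3.2,interpolation=cv2.INTER_CUBIC))
E
```

```text
t 17.275 tcp [0.5523 0.0506 0.2738] rot [-1.7998e+02  1.4000e-01 -1.7128e+02] F [ 0.5 -0.1 -1.7] w 0.0077
turn 0.2 then tool shift cm [ 0.13 -0.02  1.57]
```

View pics/w5z.png

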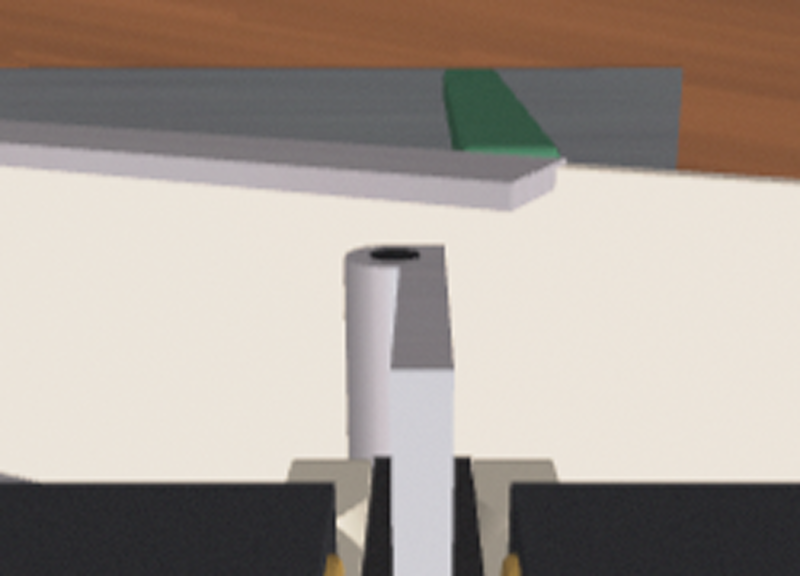

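```bash
python3 - <<'E'
from h import *
d=np.load("shot_w5.npz");T=d["T"]
print(toL(at_z(d,np.array([398,247])/3.2+[130,90],.2495,T)),toL(at_z(d,np.array([422,368])/3.2+[130,90],.3015,T)))
print(toL(get_state()["tcp_pos"]))
E
```

```text
[-0.03906069  0.23805732] [-0.03591902  0.24205854]
[-0.00218888  0.24219369]
```

Request:
jog_arm(moves=[[[0,0,1.2],0,0],[[0,0,0.4],0,0],[[0,0,0],0,0],[[0,0,0],0,2],[[0,0,0],0,3],[[0,0,0],0,3],[[0,0,0],0,3],[[0,0,-0.5],0,3],[[0,0,-2],0,3],[[0,0,-4],0,3],[[0,0,-6],0,3],[[0,0,0],0,3]])

```text
time_s: 18.82
tcp_pos: [0.5532, 0.0509, 0.3863]
eef_rot: [180.0, 0.5, -171.3]
contact_force: [0.2, 0.0, -0.7]
gripper_width: 0.0301
gripper_force: 0.0
```

```bash
python3 c.py w6; python3 - <<'E'
from h import *
p=capture("side"); im=p["pixels"][130:240,190:300]; cv2.imwrite("pics/s6.png",cv2.resize(im,None,fx=5,fy=5,interpolation=cv2.INTER_CUBIC))
plan(.4255,-.1184,.11,-178.5)
E
```

```text
t 18.825 tcp [0.5532 0.0509 0.3863] rot [ 179.95    0.52 -171.34] F [ 0.2  0.  -0.7] w 0.0301
turn 7.1 then tool shift cm [ 13.04 -16.6   27.14]
```

View pics/s6.png

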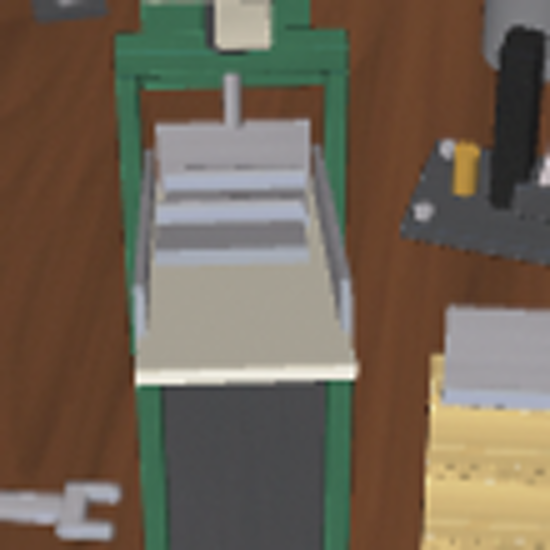

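Request:
jog_arm(moves=[[[0,0,0],7.1,3],[[3.26,-4.15,0],0,3],[[3.26,-4.15,0],0,3],[[3.26,-4.15,0],0,3],[[3.26,-4.15,0],0,3],[[0,0,5.8],0,3],[[0,0,5.8],0,3],[[0,0,5.8],0,3],[[0,0,5.8],0,3],[[0,0,3.9],0,3],[[0,0,0],0,3],[[0,0,0],0,3]])

```text
time_s: 20.42
tcp_pos: [0.4262, -0.1187, 0.1106]
eef_rot: [-180.0, 0.0, -178.4]
contact_force: [0.2, -0.3, 0.1]
gripper_width: 0.0299
gripper_force: 0.0
```

```bash
python3 - <<'E'
from h import *
s=get_state(); print(s["tcp_pos"],s["eef_rot"]); plan(.4255,-.1184,.046,-178.5)
E
```

```text
[ 0.42621804 -0.1187149   0.11061085] [-1.79978063e+02  3.55463941e-02 -1.78421849e+02]
turn 0.1 then tool shift cm [0.07 0.03 6.46]
```

Request:
jog_arm(moves=[[[0,0,4.4],0,3],[[0,0,2],0,3],[[0,0,0],0,3],[[0,0,0],0,3],[[0,0,0],0,0],[[0,0,0],0,0],[[0,0,0],0,0],[[0,0,0],0,0]])

```text
time_s: 21.42
tcp_pos: [0.4258, -0.1187, 0.046]
eef_rot: [-180.0, 0.0, -178.4]
contact_force: [-1.3, 0.5, 6.6]
gripper_width: 0.0079
gripper_force: 40.0
```

Request:
jog_arm(moves=[[[0,0,-2],0,0],[[0,0,-6],0,0],[[0,0,-6],0,0],[[0,0,-6],0,0],[[0,0,-6],0,0],[[0,0,-6],0,0],[[0,0,0],-10.7,0],[[0,0,0],-10.7,0],[[0,0,0],-10.7,0],[[0,0,0],-10.7,0],[[0,0,0],-10.7,0],[[0,0,0],-10.7,0]])

```text
time_s: 22.92
tcp_pos: [0.4251, -0.1185, 0.3648]
eef_rot: [179.9, -0.0, -113.9]
contact_force: [-0.5, -0.4, -2.2]
gripper_width: 0.0075
gripper_force: 40.0
```

Request:
jog_arm(moves=[[[0,0,0],-10.7,0],[[0,0,0],-10.7,0],[[0,0,0],-10.7,0],[[0,0,0],-10.7,0],[[0,0,0],-10.7,0],[[0,0,0],-10.7,0],[[0,0,0],-10.7,0],[[0,0,0],-10.7,0],[[0,0,0],-10.7,0],[[0,0,0],-10.7,0],[[0,0,0],-10.7,0],[[0,0,0],-5,0]])

```text
time_s: 24.42
tcp_pos: [0.4251, -0.1185, 0.3648]
eef_rot: [-180.0, 0.1, 8.7]
contact_force: [0.9, 0.1, -1.3]
gripper_width: 0.0079
gripper_force: 40.0
```

```bash
python3 - <<'E'
from h import *
s=get_state(); print(s["tcp_pos"],s["eef_rot"],s["gripper_width"])
w=toW(0,.243); plan(*w,.2152+.0396+.015,8.55)
E
```

```text
[ 0.42506933 -0.11850793  0.36476915] [-1.79964114e+02  8.54237180e-02  8.69364649e+00] 0.007925355301381847
turn 0.1 then tool shift cm [ 15.35 -14.93   9.5 ]
```

Request:
jog_arm(moves=[[[3.84,-3.73,0],0,0],[[3.84,-3.73,0],0,0],[[3.84,-3.73,0],0,0],[[3.84,-3.73,0],0,0],[[0,0,0],0,0],[[0,0,5],0,0],[[0,0,4.4],0,0],[[0,0,0],0,0],[[0,0,0],0,0]])

```text
time_s: 25.55
tcp_pos: [0.5563, 0.0512, 0.2734]
eef_rot: [180.0, -0.1, 8.5]
contact_force: [0.4, -0.1, -2.1]
gripper_width: 0.0076
gripper_force: 40.0
```

```bash
python3 c.py w7; python3 - <<'E'
from h import *
s=get_state(); print("loc",toL(s["tcp_pos"])); plan(*toW(0,.243),.2152+.04+.0015,8.55)
d=np.load("shot_w7.npz"); im=d["px"][90:270,150:400]
cv2.imwrite("pics/w7z.png",cv2.resize(im,None,fx=3.2,fy=3.2,interpolation=cv2.INTER_CUBIC))
E
```

```text
t 25.55 tcp [0.5563 0.0512 0.2734] rot [ 1.7997e+02 -1.1000e-01  8.4500e+00] F [ 0.4 -0.1 -2.1] w 0.0076
loc [0.00187636 0.24217292]
turn -0.1 then tool shift cm [-0.19 -0.08  1.72]
```

View pics/w7z.png

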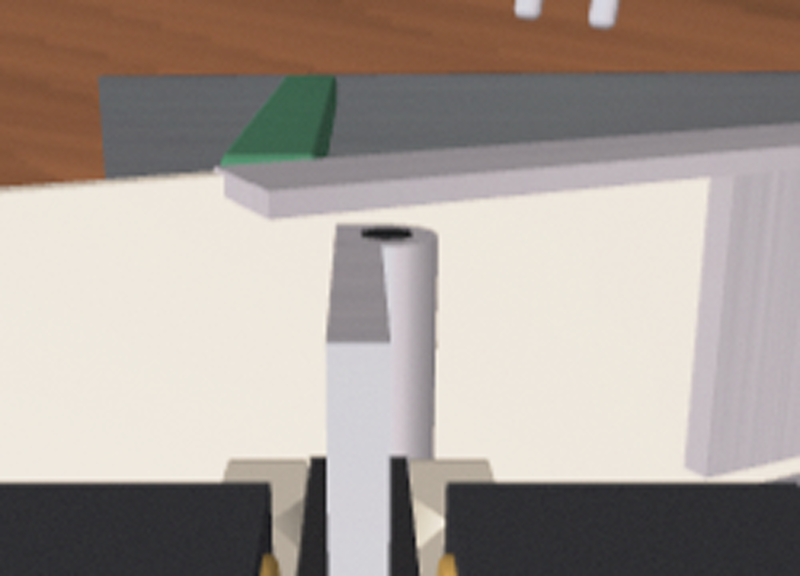

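Request:
jog_arm(moves=[[[-0.3,0,1.3],0,0],[[0,0,0.4],0,0],[[0,0,0],0,0],[[0,0,0],0,2],[[0,0,0],0,3],[[0,0,0],0,3],[[0,0,0],0,3],[[0,0,-0.5],0,3],[[0,0,-2],0,3],[[0,0,-4],0,3],[[0,0,-6],0,3],[[0,0,0],0,3]])

```text
time_s: 27.1
tcp_pos: [0.5544, 0.0511, 0.3854]
eef_rot: [-180.0, -0.5, 8.5]
contact_force: [-1.4, 0.4, -0.7]
gripper_width: 0.03
gripper_force: 0.0
```

```bash
python3 c.py w8 tray_top_c
```

```text
t 27.1 tcp [0.5544 0.0511 0.3854] rot [-179.95   -0.52    8.46] F [-1.4  0.4 -0.7] w 0.03
tray_top_c [([49.5, 133.5], 0.98, 11667)]
```

View pics/w8.png

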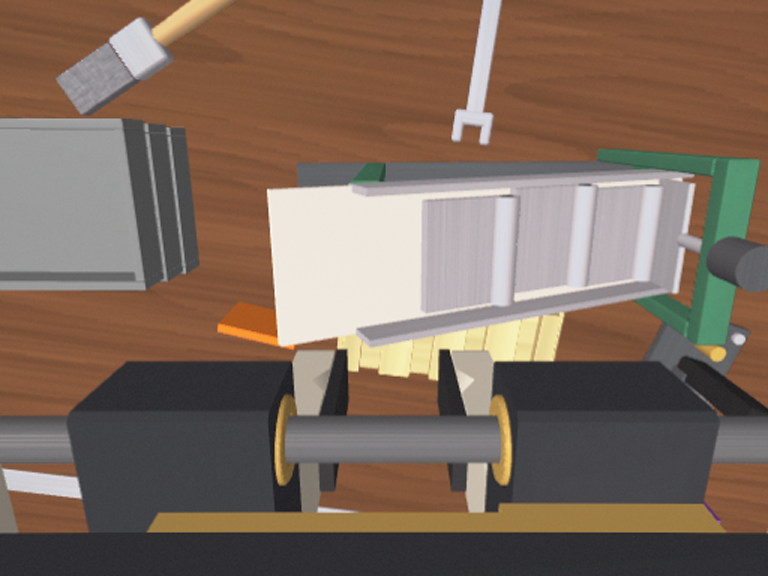

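Request:
jog_arm(moves=[[[0,0,0],10.7,4],[[0,0,0],10.7,4],[[0,0,0],10.7,4],[[0,0,0],10.7,4],[[0,0,0],10.7,4],[[0,0,0],10.7,4],[[0,0,0],10.7,4],[[0,0,0],10.7,4],[[0,0,0],4.9,4]])

```text
time_s: 28.32
tcp_pos: [0.5521, 0.051, 0.3782]
eef_rot: [179.9, -0.0, -82.3]
contact_force: [-0.0, -0.2, -0.6]
gripper_width: 0.0401
gripper_force: 0.0
```

Request:
jog_arm(moves=[[[-5.7,-0.2,-0.7],0,4],[[-5.7,-0.2,-0.7],0,4],[[-5.7,-0.2,-0.7],0,4],[[-5.7,-0.2,-0.7],0,4],[[-5.7,-0.2,-0.7],0,4],[[0,0,0],0,4],[[0,0,0],0,4]])

```text
time_s: 29.2
tcp_pos: [0.5227, 0.3347, 0.4133]
eef_rot: [179.9, -0.1, -82.0]
contact_force: [0.2, -0.5, -0.0]
gripper_width: 0.0402
gripper_force: 0.0
```

```bash
python3 c.py w9 tray_top_c
```

```text
t 29.2 tcp [0.5227 0.3347 0.4133] rot [ 1.799e+02 -9.000e-02 -8.201e+01] F [ 0.2 -0.5 -0. ] w 0.0402
tray_top_c [([251.8, 150.4], 0.88, 13627)]
```

View pics/w9.png

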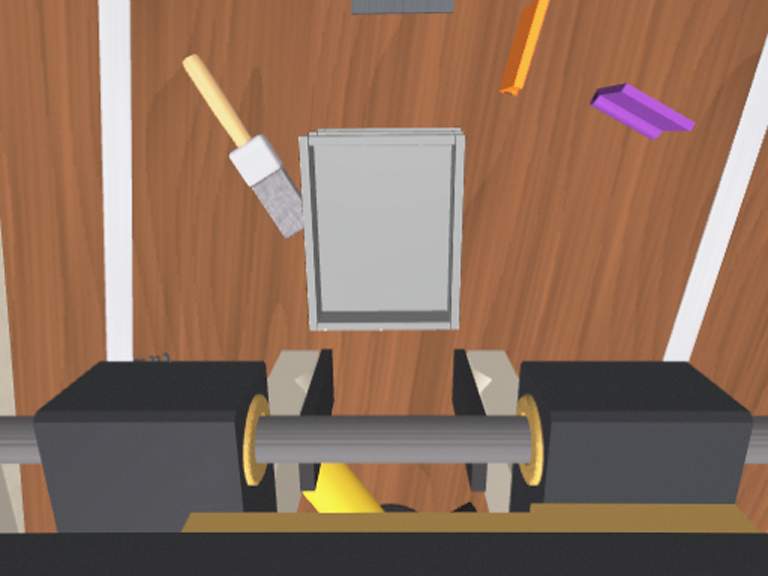

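```bash
cat > f.py <<'E'
from h import *
from scipy.optimize import least_squares
d=np.load("shot_w9.npz");T=d["T"]
g=cv2.cvtColor(d["px"],cv2.COLOR_BGR2GRAY)
px=np.array([(300,138),(465,132),(460,329),(311,331)])/1.5-.3
P=np.array([at_z(d,c,.119,T) for c in px]); print(P.round(4)); 
print("sides",[round(np.linalg.norm(P[i]-P[(i+1)%4])*1e3,1) for i in range(4)])
# centre, yaw (local +x,-y),( -x,-y),(-x,+y),(+x,+y)
L=np.array([[.07,-.0875],[-.07,-.0875],[-.07,.0875],[.07,.0875]])
def f(v):
    c,s=np.cos(v[2]),np.sin(v[2]); Q=np.c_[L@np.array([[c,s],[-s,c]])+v[:2],np.full(4,.119)]; return (proj(d,Q,T)-px).ravel()
r=least_squares(f,[.524,.341,.13]); v=r.x; print("tray",v[:2].round(4),np.degrees(v[2]).round(2),"res",f(v).round(1))
c,s=np.cos(v[2]),np.sin(v[2]); w=v[:2]+.066*np.array([c,s]); print("wall +x mid",w)
plan(*w,.16,np.degrees(v[2])-90)
E
python3 f.py
```

```text
[[0.6097 0.275  0.119 ]
 [0.4737 0.251  0.119 ]
 [0.4467 0.4255 0.119 ]
 [0.5845 0.4467 0.119 ]]
sides [np.float64(138.1), np.float64(176.5), np.float64(139.4), np.float64(173.6)]
tray [0.5285 0.3496] 8.93 res [-1.2 -1.   0.4  1.1  0.6 -0.1  0.2  0.1]
wall +x mid [0.59373712 0.35980746]
turn -1.0 then tool shift cm [-1.48 -7.38 25.42]
```

Request:
jog_arm(moves=[[[0,0,0],-1,4],[[-0.74,-3.69,0],0,4],[[-0.74,-3.69,0],0,4],[[0,0,6],0,4],[[0,0,6],0,4],[[0,0,6],0,4],[[0,0,6],0,4],[[0,0,1.4],0,4],[[0,0,0],0,4],[[0,0,0],0,4]])

```text
time_s: 30.55
tcp_pos: [0.5952, 0.3617, 0.1639]
eef_rot: [-179.8, 0.1, -81.0]
contact_force: [-0.7, -0.4, -0.1]
gripper_width: 0.0398
gripper_force: 0.0
```

```bash
python3 c.py w10; python3 - <<'E'
from h import *
plan(.5937,.3598,.0925,-81.07)
E
```

```text
t 30.55 tcp [0.5952 0.3617 0.1639] rot [-1.7976e+02  1.2000e-01 -8.1030e+01] F [-0.7 -0.4 -0.1] w 0.0398
turn 0.0 then tool shift cm [0.17 0.16 7.13]
```

View pics/w10.png

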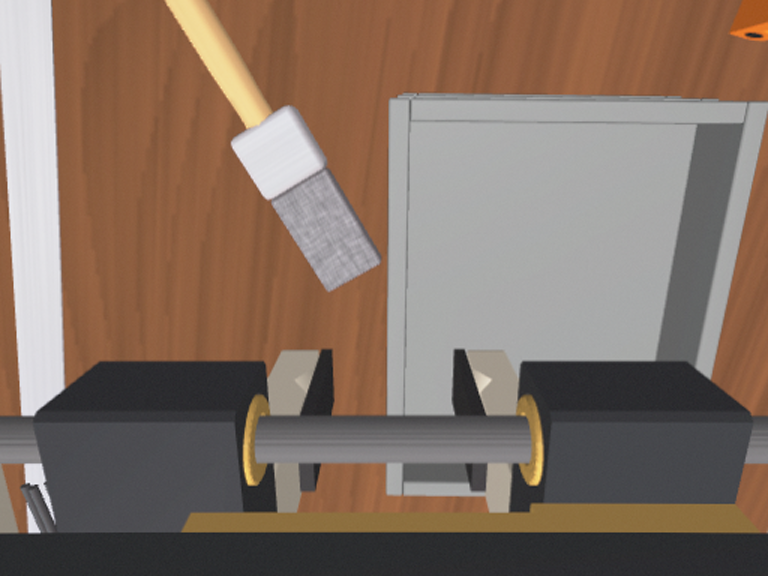

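Request:
jog_arm(moves=[[[0.17,0.1,0],0,4],[[0,0,4],0,4],[[0,0,2.1],0,4],[[0,0,1.0],0,4],[[0,0,0],0,4],[[0,0,0],0,0],[[0,0,0],0,0],[[0,0,0],0,0],[[0,0,0],0,0],[[0,0,0],0,0]], newtons=60)

```text
time_s: 31.85
tcp_pos: [0.5933, 0.3592, 0.0901]
eef_rot: [-180.0, 0.0, -81.1]
contact_force: [-0.5, 0.9, 2.0]
gripper_width: 0.0075
gripper_force: 60.0
```

```bash
python3 - <<'E'
from h import *
s=get_state(); print({k:np.round(s[k],3) for k in("tcp_pos","eef_rot","contact_force","moment","gripper_width")})
E
```

```text
{'tcp_pos': array([0.593, 0.359, 0.09 ]), 'eef_rot': array([-1.79952e+02,  2.50000e-02, -8.10590e+01]), 'contact_force': array([-0.54 ,  0.913,  2.03 ]), 'moment': array([ 0.141, -0.019, -0.293]), 'gripper_width': np.float64(0.008)}
```

Request:
jog_arm(moves=[[[0,0,-0.5],0,0],[[0,0,-1],0,0],[[0,0,-2],0,0],[[0,0,-4],0,0],[[0,0,-4],0,0],[[0,0,-4],0,0],[[0,0,-5],0,0],[[0,0,-4],0,0],[[0,0,-2],0,0],[[0,0,0],0,0]])

```text
time_s: 33.1
tcp_pos: [0.5932, 0.3591, 0.3568]
eef_rot: [-179.8, 0.1, -81.0]
contact_force: [0.7, 0.4, -4.2]
gripper_width: 0.0078
gripper_force: 60.0
```

```bash
python3 - <<'E'
from h import *
s=get_state(); print({k:np.round(s[k],3) for k in("tcp_pos","eef_rot","contact_force","moment","gripper_width")})
p=capture("side"); 
for r in regions_of(p,"tray_top_c"): 
    ys,xs=np.where(r["pixels"]); print(r["pixel"],r["confidence"],xs.min(),xs.max(),ys.min(),ys.max())
a=toW(.066,-.0975); print(a); plan(*a,.34,-81.45)
save(p,"s11",(100,90,512,384),1.4)
E
```

```text
{'tcp_pos': array([0.593, 0.359, 0.357]), 'eef_rot': array([-1.79835e+02,  1.16000e-01, -8.10450e+01]), 'contact_force': array([ 0.684,  0.373, -4.227]), 'moment': array([ 0.062, -0.049, -0.026]), 'gripper_width': np.float64(0.008)}
[232.5, 257.5] 0.89 184 277 200 295
[ 0.67056207 -0.27490405]
turn 0.4 then tool shift cm [63.83  1.69  1.35]
```

View pics/s11.png

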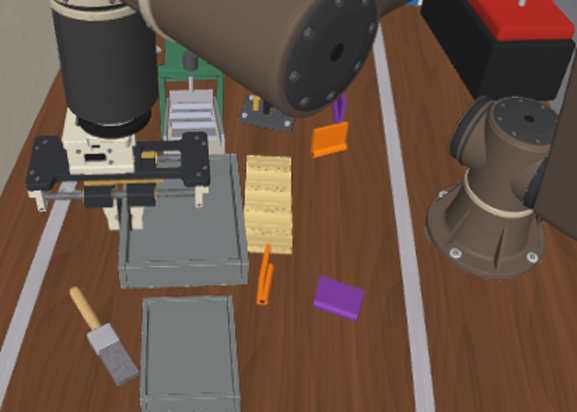

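Request:
jog_arm(moves=[[[5.32,0.14,0],0.4,0],[[5.32,0.14,0],0,0],[[5.32,0.14,0],0,0],[[5.32,0.14,0],0,0],[[5.32,0.14,0],0,0],[[5.32,0.14,0],0,0],[[5.32,0.14,0],0,0],[[5.32,0.14,0],0,0],[[5.32,0.14,0],0,0],[[5.32,0.14,0],0,0],[[5.32,0.14,0],0,0],[[5.32,0.14,0],0,0]])

```text
time_s: 34.7
tcp_pos: [0.6712, -0.2762, 0.3524]
eef_rot: [179.9, 0.1, -81.4]
contact_force: [0.6, 0.5, -3.7]
gripper_width: 0.008
gripper_force: 60.0
```

Request:
jog_arm(moves=[[[0,0,0],0,0],[[0,0,0],0,0]])

```text
time_s: 34.95
tcp_pos: [0.6711, -0.2749, 0.3525]
eef_rot: [179.8, 0.1, -81.5]
contact_force: [0.4, -0.4, -3.5]
gripper_width: 0.0079
gripper_force: 60.0
```

```bash
python3 - <<'E'
from h import *
s=get_state(); print(s["tcp_pos"],s["eef_rot"],s["gripper_width"],toL(s["tcp_pos"]))
p=capture("top")
for zz in (.19,.22): print("solenoid",toL(at_z(p,np.array([480+11,178])/2.353+90,zz)))
plan(*toW(.066,-.099),.06,-81.45)
E
```

```text
[ 0.67112156 -0.27487302  0.35246906] [ 1.79845299e+02  8.45259871e-02 -8.15022579e+01] 0.007944406346651873 [ 0.06655788 -0.09755249]
solenoid [0.00542878 0.00571302]
solenoid [0.00033954 0.00944181]
turn 0.0 then tool shift cm [ 0.21  0.09 29.32]
```

Request:
jog_arm(moves=[[[0.65,0.06,0],0,0],[[0,0,5],0,0],[[0,0,5],0,0],[[0,0,5],0,0],[[0,0,5],0,0],[[0,0,5],0,0],[[0,0,4],0,0],[[0,0,0],0,0],[[0,0,0],0,0]])

```text
time_s: 36.12
tcp_pos: [0.6735, -0.2814, 0.0668]
eef_rot: [-179.9, -0.1, -81.4]
contact_force: [0.5, -0.2, -2.9]
gripper_width: 0.0076
gripper_force: 60.0
```

```bash
cat > g.py <<'E'
from h import *
s=get_state(); print(s["tcp_pos"],s["eef_rot"],s["contact_force"],toL(s["tcp_pos"]))
plan(*toW(.066,-.098),.020,-81.45)
E
python3 g.py
```

```text
[ 0.6734954  -0.28141659  0.06678424] [-1.79869738e+02 -9.09200161e-02 -8.13704722e+01] [ 0.47344117 -0.1780549  -2.8886514 ] [ 0.06793249 -0.10437626]
turn 0.1 then tool shift cm [-0.64  0.19  4.68]
```

Request:
jog_arm(moves=[[[-0.62,0.19,2],0,0],[[0,0,2],0,0],[[0,0,0.6],0,0],[[0,0,0.4],0,0],[[0,0,0],0,0],[[0,0,0],0,0]])

```text
time_s: 36.88
tcp_pos: [0.6695, -0.2757, 0.0161]
eef_rot: [-180.0, -0.0, -81.4]
contact_force: [-4.3, 2.1, 6.0]
gripper_width: 0.0075
gripper_force: 60.0
```

```bash
python3 g.py; python3 - <<'E'
from h import *
# rim via top camera mask
p=capture("top")
for r in regions_of(p,"tray_top_c"):
    ys,xs=np.where(r["pixels"]); print(np.round(r["pixel"],1),round(r["confidence"],2),xs.min(),xs.max(),ys.min(),ys.max())
L=np.array([[x,y] for x,y in((.07,-.01),(.07,-.185),(-.07,-.185),(-.07,-.01))])
print(proj(p,np.array([[*toW(*q),.045] for q in L])).round(1))
E
```

```text
[ 0.66949732 -0.27571299  0.01605235] [-1.79958431e+02 -3.45055284e-02 -8.14293773e+01] [-4.29673753  2.05617523  6.0015997 ] [ 0.06482682 -0.09814165]
turn 0.0 then tool shift cm [-0.01 -0.12 -0.39]
[326.6 181.5] 0.55 297 356 148 197
[[296.2 153.6]
 [349.7 146.7]
 [356.7 189.3]
 [302.5 196.5]]
```

Request:
jog_arm(moves=[[[0,0,0],0,2],[[0,0,0],0,4],[[0,0,0],0,4],[[0,0,-1],0,4],[[0,0,-3],0,4],[[0,0,-6],0,4],[[0,0,-6],0,4],[[0,0,-6],0,4],[[0,0,-6],0,4],[[0,0,0],10.7,4],[[0,0,0],8.9,4],[[0,0,0],0,8]])

```text
time_s: 38.48
tcp_pos: [0.6691, -0.2755, 0.2954]
eef_rot: [-180.0, 0.0, -101.0]
contact_force: [-0.2, 0.7, -0.4]
gripper_width: 0.0451
gripper_force: 0.0
```

Request:
jog_arm(moves=[[[1.7,5.76,0],0,8],[[1.7,5.76,0],0,8],[[1.7,5.76,0],0,8],[[1.7,5.76,0],0,8],[[0,0,0],0,8],[[0,0,0],0,8]])

```text
time_s: 39.22
tcp_pos: [0.4302, -0.2983, 0.2954]
eef_rot: [-179.9, -0.0, -100.9]
contact_force: [-0.5, 0.9, 0.4]
gripper_width: 0.0802
gripper_force: 0.0
```

```bash
python3 c.py w12 trigger grip_top chute tray_top_c; python3 - <<'E'
from h import *
p=capture("top")
for r in regions_of(p,"tray_top_c"):
    ys,xs=np.where(r["pixels"]); print(np.round(r["pixel"],1),round(r["confidence"],2),xs.min(),xs.max(),ys.min(),ys.max())
d=np.load("shot_w12.npz"); T=d["T"]
for z in(.132,.01): print("expected grip",z,proj(d,[.431,-.300,z],T))
g=cv2.cvtColor(d["px"],cv2.COLOR_BGR2GRAY)
for r in range(60,244,6): print(r,' '.join(f"{v:3d}" for v in g[r,170:350:6]))
E
```

```text
t 39.225 tcp [ 0.4302 -0.2983  0.2954] rot [-1.7990e+02 -1.0000e-02 -1.0092e+02] F [-0.5  0.9  0.4] w 0.0802
trigger [([288.3, 159.5], 0.65, 812)]
grip_top [([258.1, 145.3], 0.65, 6691)]
chute [([107.8, 87.9], 0.64, 11060)]
tray_top_c [([126.1, 178.2], 0.74, 15433)]
[334.  158.8] 0.79 298 354 148 172
[218.1 176.1] 0.53 190 382 144 205
[125.3 193.8] 0.52 96 157 166 217
expected grip 0.132 [261.12597323 169.87543737]
expected grip 0.01 [261.43732718 147.54895742]
60 112 118 121 119 112 111 116 114 112 106 110 107 111 108 113 119 108 113 116 108 114 115 111 111 113 111 116 117 118 115
66 117 115 122 123 110 114 115 117 112 108 106 109 114 105 113 115 107 115 116 110 114 118 109 110 116 108 116 118 114 117
72 113 113 124 121 121 115 120 121 117 110 107 113 111 105 115 116 111 117 115 116 113 118 107 112 116 108 113 118 114 116
78 109 114 122 122 121 114 116 119 115 109 105 115 108 107 112 118 112 114 115 120 111 116 106 111 115 107 112 120 113 115
84 109 115 119 120 120 115 112 117 113 108 102 112 106 107 111 115 114 111 116 122 107 115 109 111 111 107 112 119 115 115
90 107 117 113 119 
[... 2502 characters left out ...]
 118 112 118 112 104 101 104 108 114 112 115 118 116 111 111 113 103 116 117 122
216 182 179 184 181 183  95 103 118 116 124 119 115 119 115 105 100 104 109 115 117 117 120 116 108 111 116 103 112 117 112
222 182 181 183 182 183 100  95 117 118 120 116 117 121 113 108 101 107 108 110 116 113 122 119 107 114 114 105 109 115 108
228 182 182 145 100  98 181  96 112 120 115 121 118 119 115 108  98 106 108 110 116 114 121 117 107 113 112 107 107 114 115
234 156  45 100 136 181 184 113 107 115 113 124 115 116 116 112 102 106 105 111 115 114 120 115 106 113 112 111 107 111  45
240  48  43 180 142  81 117 119 103 115 113 123 119 114 116 112 103 103 104 111 116 116 120 114 106 131 109 112 106 112  39
```

```bash
python3 - <<'E'
from h import *
d=np.load("shot_w12.npz"); T=d["T"]
g=cv2.cvtColor(d["px"],cv2.COLOR_BGR2GRAY)
def rect(m,z,n):
    k,l,st,ce=cv2.connectedComponentsWithStats(m.astype(np.uint8)); i=1+np.argmax(st[1:,4])
    c=max(cv2.findContours((l==i).astype(np.uint8),0,2)[0],key=cv2.contourArea)[:,0].astype(float)
    W=np.array([at_z(d,q,z,T)[:2] for q in c])
    (cx,cy),(w,h),a=cv2.minAreaRect((W*1e4).astype(np.float32)); print(n,"centre",round(cx/1e4,4),round(cy/1e4,4),"size mm",round(w/10+.5,1),round(h/10+.5,1),"ang",round(a,1),st[i])
R0=np.zeros_like(g,bool); R0[145:195,235:320]=1
rect(R0&(g>46)&(g<75),.132,"grip"); rect(R0&(g>225),.130,"bar top")
E
```

```text
grip centre 0.4328 -0.301 size mm 28.0 23.3 ang 79.5 [247 155  25  29 661]
bar top centre 0.3942 -0.2937 size mm 23.3 6.3 ang 80.8 [297 157   7  24 160]
```

```bash
cat > t.py <<'E'
from h import *
s=get_state(); p=capture("wrist"); T=wristT(s,p)
L=[(.07,-.01),(.07,-.185),(-.07,-.185),(-.07,-.01)]
def poly(dx,dy,a=0):
    c,sn=np.cos(a),np.sin(a); m=np.zeros((384,512),np.uint8)
    P=[(x*c-(y+.0975)*sn+dx,x*sn+(y+.0975)*c-.0975+dy) for x,y in L]
    pts=np.vstack([proj(p,np.array([[*toW(*q),z] for q in P]),T) for z in(.045,0.)])
    cv2.fillConvexPoly(m,cv2.convexHull(pts.astype(np.float32)).astype(int),1); return m>0
for r in regions_of(p,"tray_top_c")[:2]:
    M=r["pixels"]; ys,xs=np.where(M); print(r["confidence"],xs.min(),xs.max(),ys.min(),ys.max(),int(M.sum()))
    best=max(((M&q).sum()/(M|q).sum(),dx,dy,a) for dx in np.arange(-.03,.031,.005) for dy in np.arange(-.03,.031,.005) for a in(-.1,-.05,0,.05,.1) for q in[poly(dx,dy,a)])
    print("best",best,"nominal",(M&poly(0,0)).sum()/(M|poly(0,0)).sum())
E
python3 t.py
```

```text
0.63 40 207 100 266 15759
best (np.float64(0.9046496925110639), np.float64(6.938893903907228e-18), np.float64(6.938893903907228e-18), 0) nominal 0.9046496925110639
0.57 160 177 309 326 195
best (np.float64(0.0), np.float64(0.030000000000000013), np.float64(0.030000000000000013), 0.1) nominal 0.0
```

Request:
jog_arm(moves=[[[0.22,0.5,0],0,8.76],[[0,0,5],0,8.76],[[0,0,5],0,8.76],[[0,0,0],0,8.76],[[0,0,0],0,8.76]])

```text
time_s: 40.3
tcp_pos: [0.4256, -0.2999, 0.1965]
eef_rot: [-179.9, -0.1, -101.0]
contact_force: [0.4, 0.5, -0.0]
gripper_width: 0.0876
gripper_force: 0.0
```

Request:
jog_arm(moves=[[[0,0,5],0,8.76],[[0,0,4],0,8.76],[[0,-0.1,1.2],0,8.76],[[0,0,0],0,8.76],[[0,0,0],0,8.76]])

```text
time_s: 40.92
tcp_pos: [0.4272, -0.3, 0.0946]
eef_rot: [-179.8, -0.0, -101.0]
contact_force: [-0.1, 0.9, 0.2]
gripper_width: 0.0878
gripper_force: 0.0
```

Request:
jog_arm(moves=[[[0,0,0],0,0],[[0,0,0],0,0],[[0,0,0],0,0],[[0,0,0],0,0],[[0,0,0],0,0],[[0,0,0],0,0],[[0,0,0],0,0],[[0,0,0],0,0],[[0,0,0],0,0],[[0,0,0],0,0],[[0,0,0],0,0],[[0,0,0],0,0]], newtons=60)

```text
time_s: 42.42
tcp_pos: [0.4267, -0.2999, 0.093]
eef_rot: [-179.9, -0.0, -101.0]
contact_force: [4.9, -3.4, -0.9]
gripper_width: 0.0344
gripper_force: 60.1
```

Squeezed home: the opening is 34 mm at 60 N. I'll hold briefly and check the chute and tray before letting go.

Request:
jog_arm(moves=[[[0,0,0],0,0],[[0,0,0],0,0],[[0,0,0],0,0],[[0,0,0],0,0],[[0,0,0],0,0],[[0,0,0],0,0],[[0,0,0],0,0],[[0,0,0],0,0]])

```text
time_s: 43.42
tcp_pos: [0.4267, -0.2999, 0.093]
eef_rot: [-179.9, -0.0, -101.0]
contact_force: [4.0, -3.7, -1.0]
gripper_width: 0.0348
gripper_force: 60.1
```

```bash
cat > k.py <<'E'
from h import *
s=get_state(); print(s["time_s"],s["tcp_pos"],s["gripper_width"])
for c in("top","side","wrist"):
    p=capture(c); T=p["world_from_camera"] if c!="wrist" else wristT(s,p); save(p,"k_"+c)
    tr=proj(p,np.array([[*toW(x,y),.045] for x,y in((.07,-.01),(.07,-.185),(-.07,-.185),(-.07,-.01))]),T)
    bed=proj(p,np.array([[*toW(x,q*np.cos(.4363)),.1+q*np.sin(.4363)] for x,q in((.044,.03),(.044,.345),(-.044,.345),(-.044,.03))]),T)
    print(c,"tray rim",tr.round(0).tolist(),"bed",bed.round(0).tolist())
    for t in("leaf1_mid","tray_top_c"):
        for r in regions_of(p,t):
            ys,xs=np.where(r["pixels"]); print("  ",t,np.round(r["pixel"],1),round(r["confidence"],2),xs.min(),xs.max(),ys.min(),ys.max(),len(xs))
    g=cv2.cvtColor(p["pixels"],cv2.COLOR_BGR2GRAY); m=np.zeros_like(g); cv2.fillConvexPoly(m,bed.astype(int),1); v=g[m>0]; print("  bed mean",v.mean().round(1),"bright frac",(v>205).mean().round(2))
E
python3 k.py
```

```text
43.425 [ 0.4266969  -0.29990237  0.09296711] 0.03482760595903629
top tray rim [[296.0, 154.0], [350.0, 147.0], [357.0, 189.0], [303.0, 196.0]] bed [[287.0, 159.0], [190.0, 163.0], [193.0, 194.0], [292.0, 187.0]]
   leaf1_mid [308.  179.4] 0.39 306 306 177 179 3
   tray_top_c [340.7 165.4] 0.91 297 356 148 191 1232
   tray_top_c [229.5 227.6] 0.55 208 254 213 243 1259
  bed mean 195.9 bright frac 0.73
side tray rim [[213.0, 179.0], [214.0, 143.0], [257.0, 142.0], [261.0, 177.0]] bed [[221.0, 168.0], [218.0, 204.0], [259.0, 203.0], [253.0, 168.0]]
   leaf1_mid [235.7 205.1] 0.66 213 260 111 284 6628
   leaf1_mid [296.3 169.8] 0.66 272 312 134 183 1030
   tray_top_c [246.6 156. ] 0.52 218 260 145 178 125
  bed mean 159.3 bright frac 0.0
wrist tray rim [[-11.0, 405.0], [-167.0, 200.0], [31.0, 124.0], [156.0, 354.0]] bed [[-26.0, 540.0], [85.0, 1355.0], [277.0, 1352.0], [107.0, 504.0]]
   tray_top_c [ 50.9 185. ] 0.71 0 127 118 249 11103
  bed mean nan bright frac nank.py:11: RuntimeWarning: Mean of empty slice.
  g=cv2.cvtColor(p["pixels"],cv2.COLOR_BGR2GRAY); m=np.zeros_like(g); cv2.fillConvexPoly(m,bed.astype(int),1); v=g[m>0]; print("  bed mean",v.mean().round(1),"bright frac",(v>205).mean().round(2))
  ret = ret.dtype.type(ret / rcount)
```

```bash
python3 - <<'E'
from h import *
for c in("top","side"):
    p=capture(c); im=p["pixels"]
    for x in(-.03,0,.03):
        S=np.arange(.0,.35,.015); q=proj(p,np.array([[*toW(x,s*np.cos(.4363)),.1+s*np.sin(.4363)] for s in S])).round().astype(int)
        print(c,x,[int(im[b,a].mean()) for a,b in q])
    print(c,"tray",[[int(im[b,a].mean()) for a,b in proj(p,np.array([[*toW(x,y),.02] for y in np.arange(-.02,-.18,-.012)])).round().astype(int)] for x in(-.05,-.02,0,.02,.05)])
E
```

```text
top -0.03 [65, 73, 75, 86, 83, 85, 89, 88, 91, 94, 98, 207, 222, 222, 222, 222, 223, 222, 221, 223, 222, 222, 222, 217]
top 0 [137, 99, 159, 224, 222, 139, 72, 65, 71, 78, 209, 222, 222, 223, 223, 222, 220, 222, 222, 222, 220, 223, 222, 218]
top 0.03 [193, 96, 186, 222, 220, 220, 222, 222, 220, 222, 221, 223, 223, 220, 221, 221, 221, 222, 222, 221, 221, 221, 222, 197]
top tray [[84, 170, 155, 75, 77, 67, 78, 138, 149, 148, 148, 147, 146, 134], [61, 137, 151, 204, 203, 202, 199, 204, 202, 171, 148, 145, 147, 121], [149, 191, 201, 205, 204, 202, 200, 199, 203, 178, 147, 146, 146, 121], [147, 189, 202, 202, 206, 205, 197, 187, 199, 180, 146, 144, 143, 124], [140, 146, 144, 148, 155, 149, 151, 146, 149, 154, 145, 145, 145, 137]]
side -0.03 [162, 158, 157, 157, 157, 157, 157, 158, 157, 158, 158, 157, 158, 158, 158, 157, 158, 157, 158, 158, 158, 158, 158, 206]
side 0 [161, 158, 158, 158, 158, 158, 157, 158, 158, 157, 157, 158, 157, 157, 158, 157, 157, 158, 157, 157, 158, 157, 157, 190]
side 0.03 [159, 157, 157, 157, 158, 157, 158, 157, 158, 158, 158, 158, 157, 158, 158, 158, 158, 158, 157, 158, 157, 157, 157, 219]
side tray [[158, 158, 158, 157, 130, 102, 101, 110, 108, 111, 113, 114, 155, 155], [158, 157, 157, 158, 158, 157, 158, 161, 161, 170, 176, 152, 156, 157], [157, 158, 158, 158, 158, 157, 158, 160, 160, 175, 178, 155, 157, 157], [157, 157, 158, 158, 158, 158, 157, 158, 150, 179, 176, 154, 158, 157], [154, 138, 122, 120, 105, 103, 94, 95, 107, 115, 114, 114, 114, 111]]
```

The bed is clear along its whole length and leaves show in the tray. I'll let go and retreat.

Request:
jog_arm(moves=[[[0,0,0],0,4],[[0,0,0],0,6],[[0,0,0],0,8.76],[[0,0,0],0,8.76],[[0,0,0],0,8.76],[[0,0,0],0,8.76],[[0,0,-4],0,8.76],[[0,0,-6],0,8.76],[[0,0,-6],0,8.76],[[0,0,-6],0,8.76],[[0,0,-2],0,8.76],[[0,0,0],0,8.76]])

```text
time_s: 45.48
tcp_pos: [0.4268, -0.2997, 0.3349]
eef_rot: [-179.7, -0.0, -101.0]
contact_force: [-0.0, 0.4, -0.4]
gripper_width: 0.0876
gripper_force: 0.0
```

```bash
python3 t.py; python3 - <<'E'
from h import *
s=get_state(); p=capture("wrist"); T=wristT(s,p); save(p,"end"); g=cv2.cvtColor(p["pixels"],cv2.COLOR_BGR2GRAY)
print(s["time_s"],s["tcp_pos"],s["gripper_width"])
print([(np.round(r["pixel"]).tolist(),round(r["confidence"],2),int(r["pixels"].sum())) for r in regions_of(p,"leaf1_mid")])
for y in np.arange(-.015,-.185,-.01):
    q=proj(p,np.array([[*toW(x,y),.02] for x in np.arange(-.06,.061,.01)]),T).round().astype(int)
    print(f"{y:.3f}",[int(g[b,a]) if 0<=a<512 and 0<=b<384 else -1 for a,b in q])
R0=np.zeros_like(g,bool)
print("bed", [int(g[b,a]) if 0<=a<512 and 0<=b<384 else -1 for a,b in proj(p,np.array([[*toW(0,v*np.cos(.4363)),.1+v*np.sin(.4363)] for v in np.arange(0,.35,.02)]),T).round().astype(int)])
E
```

```text
0.7 59 210 102 253 9167
best (np.float64(0.6383201002925198), np.float64(6.938893903907228e-18), np.float64(6.938893903907228e-18), 0) nominal 0.6383201002925198
45.575 [ 0.4256286  -0.29915235  0.33196595] 0.08804755305890087
[([168.0, 190.0], 0.55, 251)]
-0.015 [178, 97, 95, 94, 95, 96, 95, 96, 167, 168, 168, 154, 96]
-0.025 [179, 179, 177, 178, 177, 177, 177, 175, 177, 192, 204, 195, 94]
-0.035 [179, 177, 130, 218, 229, 231, 231, 230, 231, 229, 228, 220, 92]
-0.045 [178, 177, 152, 171, 232, 231, 232, 230, 231, 230, 228, 227, 95]
-0.055 [178, 177, 161, 136, 230, 231, 232, 232, 232, 231, 231, 232, 96]
-0.065 [178, 177, 138, 185, 231, 230, 230, 230, 229, 230, 229, 228, 96]
-0.075 [179, 176, 138, 211, 228, 229, 229, 230, 231, 231, 231, 232, 95]
-0.085 [179, 177, 137, 232, 226, 223, 229, 226, 231, 233, 233, 233, 214]
-0.095 [178, 177, 130, 183, 227, 229, 221, 214, 212, 200, 188, 174, 129]
-0.105 [178, 177, 177, 175, 175, 203, 229, 230, 229, 230, 230, 230, 97]
-0.115 [179, 177, 178, 176, 231, 233, 232, 233, 233, 233, 233, 234, 93]
-0.125 [178, 178, 176, 176, 148, 154, 151, 155, 153, 154, 166, 158, 92]
-0.135 [180, 176, 177, 176, 176, 176, 177, 176, 176, 176, 175, 175, 90]
-0.145 [178, 178, 177, 176, 175, 176, 177, 176, 175, 174, 175, 174, 92]
-0.155 [178, 177, 177, 178, 176, 177, 175, 177, 174, 175, 174, 174, 93]
-0.165 [178, 178, 178, 176, 176, 176, 175, 176, 175, 175, 176, 175, 93]
-0.175 [178, 178, 177, 176, 178, 177, 175, 176, 175, 176, 175, 175, 91]
bed [44, 90, 131, 244, 139, 244, 45, 47, -1, -1, -1, -1, -1, -1, -1, -1, -1, -1]
```

Request:
jog_arm(moves=[[[5.5,0,0],0,8.76],[[5.5,0,0],0,8.76],[[5.5,0,0],0,8.76],[[5.5,0,0],0,8.76],[[5.5,0,0],0,8.76],[[0,0,0],0,8.76],[[0,0,0],0,8.76]])

```text
time_s: 46.55
tcp_pos: [0.3727, -0.5692, 0.3309]
eef_rot: [179.9, 0.1, -101.1]
contact_force: [-0.3, -0.2, -0.5]
gripper_width: 0.0874
gripper_force: 0.0
```

```bash
python3 - <<'E'
from h import *
p=capture("top"); g=cv2.cvtColor(p["pixels"],cv2.COLOR_BGR2GRAY)
o=cv2.imread("pics/top0.png",0)
for r in range(140,206,3): print(r,[int(v) for v in g[r,290:375:4]])
d=cv2.absdiff(cv2.GaussianBlur(g,(3,3),0),cv2.GaussianBlur(o,(3,3),0))>25
n,l,st,ce=cv2.connectedComponentsWithStats(d.astype(np.uint8))
print("changes since start (x,y,w,h,area)",[s.tolist() for s in st[1:] if s[4]>12])
q=capture("side"); gs=cv2.cvtColor(q["pixels"],cv2.COLOR_BGR2GRAY); os=cv2.imread("pics/side0.png",0)
d=cv2.absdiff(cv2.GaussianBlur(gs,(3,3),0),cv2.GaussianBlur(os,(3,3),0))>25
n,l,st,ce=cv2.connectedComponentsWithStats(d.astype(np.uint8)); print("side",[s.tolist() for s in st[1:] if s[4]>15])
print([(np.round(r["pixel"]).tolist(),round(r["confidence"],2),int(r["pixels"].sum())) for c in(p,q) for r in regions_of(c,"leaf1_mid")])
E
```

```text
140 [78, 83, 79, 81, 82, 85, 83, 87, 84, 83, 84, 82, 80, 85, 84, 84, 83, 80, 81, 83, 80, 82]
143 [84, 86, 83, 83, 84, 84, 81, 84, 83, 87, 88, 87, 88, 88, 86, 83, 82, 87, 88, 87, 102, 86]
146 [109, 85, 88, 86, 85, 85, 82, 78, 82, 78, 77, 78, 82, 83, 82, 89, 83, 82, 80, 82, 105, 84]
149 [113, 87, 80, 81, 80, 81, 81, 82, 83, 88, 105, 113, 131, 140, 135, 140, 85, 87, 102, 78, 97, 109]
152 [112, 93, 80, 83, 112, 109, 136, 137, 136, 134, 104, 106, 94, 110, 113, 132, 76, 86, 81, 80, 94, 110]
155 [111, 107, 154, 142, 110, 109, 92, 104, 121, 133, 141, 145, 144, 145, 137, 143, 83, 83, 81, 83, 87, 108]
158 [110, 118, 143, 131, 137, 144, 146, 146, 155, 152, 187, 141, 147, 146, 141, 142, 80, 82, 82, 80, 81, 111]
161 [107, 96, 134, 145, 145, 153, 194, 199, 202, 165, 202, 139, 146, 145, 145, 135, 85, 86, 80, 82, 82, 104]
164 [90, 85, 107, 149, 186, 200, 203, 201, 192, 174, 201, 150, 143, 144, 146, 122, 79, 84, 81, 85, 81, 99]
167 [81, 84, 114, 144, 191, 200, 203, 201, 190, 189, 195, 155, 144, 145, 145, 114, 113, 86, 86, 79, 77, 96]
170 [105, 67, 133, 146, 189, 202, 203, 200, 194, 201, 186, 169, 146
[... 2435 characters left out ...]
, 11, 40, 273], [460, 0, 18, 119, 1044], [325, 5, 30, 38, 409], [299, 10, 25, 4, 44], [373, 10, 17, 60, 557], [296, 13, 12, 25, 167], [393, 15, 19, 178, 1243], [367, 22, 9, 8, 26], [365, 26, 6, 7, 20], [448, 37, 11, 176, 1202], [466, 119, 14, 47, 206], [218, 147, 16, 13, 118], [239, 146, 16, 13, 132], [471, 165, 9, 57, 308], [501, 170, 11, 39, 168], [279, 191, 29, 11, 291], [406, 200, 10, 26, 145], [279, 211, 27, 6, 82], [480, 211, 3, 14, 23], [396, 213, 4, 6, 18], [426, 218, 14, 26, 169], [460, 220, 9, 13, 36], [398, 222, 7, 9, 28], [278, 225, 28, 6, 93], [434, 238, 38, 22, 301], [202, 290, 72, 82, 867]]
[([306.0, 177.0], 0.53, 98), ([176.0, 229.0], 0.61, 491), ([292.0, 239.0], 0.41, 2252)]
```

```bash
python3 -c "
from plant import close_job
print(close_job())"
```

```text
the job is handed in; nothing more can be done
None
```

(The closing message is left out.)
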